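Open the air valve of the mask test station

TASK

A breathing mask lies on one of the two test stations, ready for its leak test. Open that station's air: push its black bar knob down against the spring, turn it anticlockwise past the safety stop until the bar points at the mask, and let go so that it springs back up. Do not press the knob of the empty station, and leave the mask lying on its seat.

Things in the scene. Friction and masses are not known exactly. Their poses are not given: they have to be found in the camera images.
- station_test: The test station with the mask: fixed blue steel plinth, 385 x 150 mm, deck 62 mm high. Origin on the table under the knob axis; x runs to the mask seat (steel disc, 200 mm from the axis). Steel stop: small hooked block on the deck, 34-50 mm from the axis, 40 deg anticlockwise of the shut pointer, 20 mm tall (no higher than the knob's disc while up).
- test_grip (a point): Grip point of that station's black knob: bar 56 mm long, 16 wide, 28 tall on a disc of 60 mm diameter, axis vertical. The point is on the axis, 10 mm below the bar's top, 18 mm above the disc, 100 mm above the table when up; it moves with the knob. x runs along the bar to the end with the white line and steel tooth, z is up. Shut, x points to the station's -y (right); open, at the mask.
- test_turn (a joint): Turn of that knob, rad, anticlockwise from above: 0 shut (starts at 0 to 0.25), 1.57 open with the bar pointing at the mask, end of travel 1.65. With the knob up the safety stop blocks it at 0.5; pushed down it passes and is clear of the stop beyond 0.9. It stays where it is left (friction 0.06 N m).
- test_push (a joint): How far that knob is pushed down, m: 0 up, 0.009 fully down; it passes the stop when pushed more than 0.0055. The spring gives 4 N at the top and 9 N fully down, and lifts the knob when it is let go clear of the stop.
- mask_mid (a point): Centre, half-way up, of the loose full-face mask on the seat: 0.55 kg, 82 mm tall, black rubber skirt of about 135 mm diameter, clear domed visor up, dark breathing port at one side; its underside is 70 mm above the table.
- spare_push (a joint): How far the knob of the other, empty station is pushed down, m (0 up, 0.009 down). That station looks the same but carries no mask; its knob must not be pressed.

How it is judged:
By the outcome, as a careful person would: the job done as asked, in the order asked, and still so for the second after the job is handed in, with the robot touching nothing.
It also fails if it takes over 35 s, if anything falls off the work surface, if the arm or the gripper's body presses on something with over 40 N, if the wrist force passes 120 N, or if a joint passes its speed limit or range.

ROBOT

A 6-joint arm with a two-finger parallel gripper is mounted at the origin on the work surface. World frame = base frame: x ahead of the robot, y to its left, z up, the work surface at z = 0. Lengths are in m, angles in rad, forces in N, time in s.
With the tool pointing down it reaches from about 0.225 to 0.875 m from the base axis. Payload 3.4 kg.
Tool frame: the origin (TCP) lies between the finger pads; the fingertips stand 11 mm ahead of it and the grasp point (between the pads) lies 8 mm behind it (tips_ahead is the distance from the TCP to the fingertips, in m); z points along the fingers, x is the direction in which the jaws open and shut, and the axes are right-handed (so a half turn about z gives the same grasp; the last joint's range is limited). The gripper opens to 85 mm and grips with 20 to 120 N. Pads are 22 mm wide; open, the fingers measure 114 mm over their backs; the gripper's body (76 mm by 85 mm) begins 54 mm behind the grasp point. The pads swing forward as they close: fully open they stand 13 mm farther back than shut.
Start: joints at [-0.121, 0.276, 1.505, -0, 1.361, -0.121], TCP at [0.575, -0, 0.242] pointing down, gripper open.
Joint ranges: [-2.89, 2.89], [-0.75, 2.08], [0.22, 2.7], [-1.18, 4.32], [0.11, 2.71], [-2.7, 2.7]. Speed limits (rad/s): [2.57, 2.57, 3.14, 3.14, 3.14, 3.14].

INTERFACE

Orientations are given as a unit quaternion [w, x, y, z].
In Python, from rig import get_state, get_image, sign_off, masks_of, tips_ahead gives the robot as it stands.
- The arm moves only by the tool play_rows, never from a script. Its argument "series" is a list of rows, each an object of numbers: "fingers": the closure, from -1 (fully open) to 1 (shut); "dx", "dy", "dz": the shift along the world's x, y, z in mm; "turn": the turn about the world's z in rad. A call has 1 to 20 rows; each row shifts and turns the pose as measured when the row begins; what a row does not reach is not made up. A row lasts 1/12 s, in which the tool goes at most 41.7 mm and 7.16 degrees, less where a joint would pass 70% of its speed; a pose out of reach is approached as far as the arm can. A call with a gripper value outside its range is refused whole. The fingers move at their own pace and stop on an object; "squeeze" is the grip in N (left out, the last holds). Time passes only in rows, so rows that do not move let the fingers close. It gives the time, the measured TCP pose, the force and the opening at its end, in the units of the state.
- get_state(): the state, without advancing time (a new reading comes with each control period).
- get_image(name): name is "scene" or "side" or "wrist"; returns a dict with "pixels" (480x640x3 uint8, red, green, blue), "vfov" (degrees; the focal length in pixels is half the picture's height over the tangent of half this angle, whatever the lens; pixels are square), "cx", "cy" (the principal point, pixels), "dist" ([k1, k2, p1, p2, k3] as OpenCV has them; the pictures are not rectified), "rvec" (rotation vector, rad) and "tvec" (3), from world to camera coordinates, as OpenCV has them; the wrist camera has in their place "hand_eye" (4x4, takes a point from camera to tool coordinates, whose origin is the TCP and whose axes are the tool frame's). Camera axes: x right, y down, z forward; pixel columns grow to the right and rows downward; lengths in m; the calibration is good to about 2 mm. A picture is of the moment at which its call begins: read the wrist's pose just before it. There is no depth.
- sign_off(): hands the job in, once; it reports no verdict.
Trained networks look in a picture, given as the dict that the camera call returned (one of the last four; its "shot" number tells which), for a name from the list of things; names that differ only in an ending like _2 or _b are one class to them, and where a whole thing is asked for, a point or a joint stands for the part that bears it (a point fixed in the world has none). Each returns a list of dicts, best first, with "p" (0 to 1); they miss things now and then, are a little off and sometimes report something else, mostly with a low value. They report only what shows in the picture. A call takes as long as a camera call.
- masks_of(picture, label): "region" (480x640 bool, what is visible of it) and "xy" ([column, row] in pixels, amid what is visible of it).
The state is a dict: "clock": time; "qpos": joint angles; "qd": joint speeds; "effort": joint torques, N m; "position": TCP position; "ee_rot": TCP orientation; "contact_force": force on the tool from outside, world axes, zero at the start; "moment": the same for the moment, N m; "width": finger opening in m.
Only numpy, scipy, OpenCV 4.12 (cv2) and the standard library are available. Lean on these libraries where they do the work, as an engineer would, in place of code of your own. Each camera call takes 0.05 s, during which the arm holds its last target. There are 200 camera calls.

## Working session

There is one attempt and no reset: what is moved stays moved. The work goes in short steps, Python scripts to look and compute and a tool call to move; the robot and the scene stay as the last step left them, time stands still between calls to the robot, and variables do not carry over. Pictures are saved under pics/ and viewed, about 8 in all and at most 12, crops included, and the job is handed in when it is done.

Besides the shell and the picture viewer there is one more tool, called after "Emit:" as a command line: name --argument value ..., lists and objects as JSON in quotes. play_rows: Moves the arm, as the interface text tells. Its arguments: {"type":"object","properties":{"series":{"type":"array"},"squeeze":{"type":"number"}},"required":["series"]}

```bash
mkdir -p pics; ls; cat > h.py <<'E'
import numpy as np, cv2
from rig import *
from scipy.spatial.transform import Rotation as R
def K(im):
    f=240/np.tan(np.radians(im["vfov"])/2)
    return np.array([[f,0,im["cx"]],[0,f,im["cy"]],[0,0,1.]])
def shot(name):
    s=get_state(); im=get_image(name)
    if "hand_eye" in im:
        q=s["ee_rot"]; T=np.eye(4); T[:3,:3]=R.from_quat([q[1],q[2],q[3],q[0]]).as_matrix(); T[:3,3]=s["position"]
        W=np.linalg.inv(T@np.array(im["hand_eye"])); im["Rw"]=W[:3,:3]; im["tw"]=W[:3,3]
    else:
        im["Rw"]=cv2.Rodrigues(np.array(im["rvec"],float))[0]; im["tw"]=np.array(im["tvec"],float).ravel()
    return im
def back(im,px,z):
    u=cv2.undistortPoints(np.array(px,float).reshape(-1,1,2),K(im),np.array(im["dist"],float)).reshape(-1,2)
    d=np.c_[u,np.ones(len(u))]@im["Rw"]; c=-im["Rw"].T@im["tw"]
    return c+d*((z-c[2])/d[:,2])[:,None]
def proj(im,P):
    return cv2.projectPoints(np.array(P,float).reshape(-1,1,3),cv2.Rodrigues(im["Rw"])[0],im["tw"],K(im),np.array(im["dist"],float))[0].reshape(-1,2)
def save(im,n,pts=[]):
    a=im["pixels"][:,:,::-1].copy()
    for p in pts: cv2.circle(a,tuple(int(round(v)) for v in p),2,(0,0,255),-1)
    cv2.imwrite("pics/"+n,a)
E
python3 - <<'E'
from h import *
for n in ["scene","side"]:
    im=shot(n); save(im,n+"0.png")
    for l,z in [("mask_mid",.111),("test_grip",.11),("station_test",.062),("spare_push",.11)]:
        for r in masks_of(im,l)[:3]: print(n,l,round(r["p"],2),np.round(r["xy"]),r["region"].sum(),back(im,r["xy"],z).round(3))
E
```

```text
pics
scene mask_mid 0.59 [484. 288.] 5035 [[0.643 0.31  0.111]]
scene test_grip 0.7 [498. 225.] 783 [[0.451 0.295 0.11 ]]
scene station_test 0.87 [485. 322.] 8829 [[0.663 0.324 0.062]]
scene spare_push 0.77 [231. 183.] 577 [[ 0.51  -0.243  0.11 ]]
side mask_mid 0.9 [272. 149.] 1445 [[0.591 0.303 0.111]]
side test_grip 0.7 [210. 183.] 454 [[0.415 0.258 0.11 ]]
side station_test 0.82 [231. 197.] 7264 [[0.452 0.245 0.062]]
side spare_push 0.95 [360. 363.] 1089 [[ 0.468 -0.279  0.11 ]]
```

```bash
python3 -c "
import cv2
a=cv2.hconcat([cv2.imread('pics/scene0.png'),cv2.imread('pics/side0.png')])
" ; true
```

```text
(no output)
```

View pics/scene0.png

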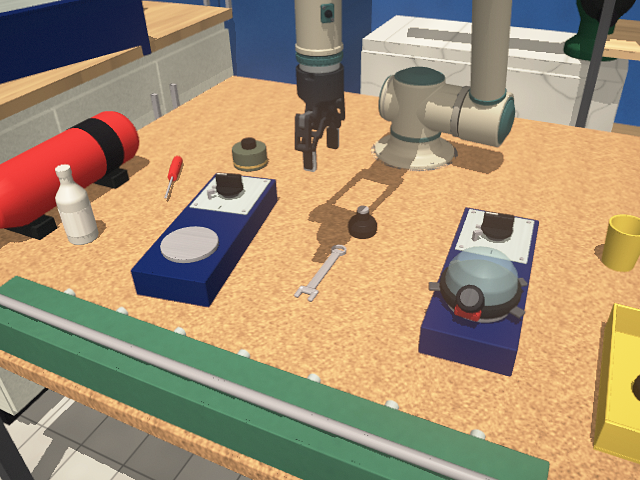

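View pics/side0.png

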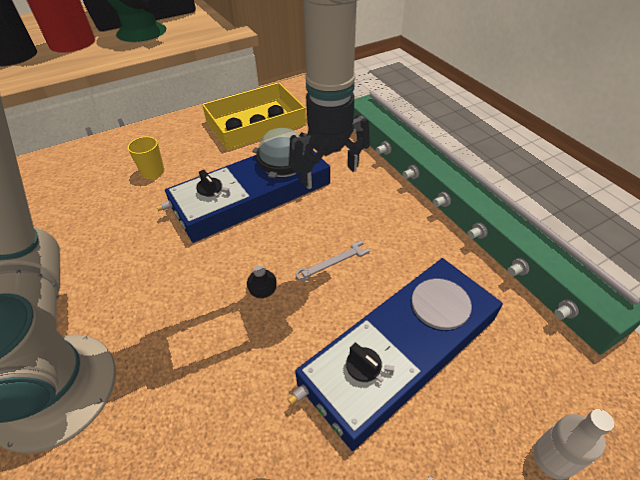

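The scene picture shows the mask on the station at right (around 484,288), with its knob at (498,225). The empty station is at (231,183). In the side picture the same knob is at (210,183) and the empty one's at (360,363). I'll move above the masked station's knob for a wrist view.

Emit:
play_rows --series '[{"dx":-17,"dy":33,"dz":5,"fingers":-1},{"dx":-17,"dy":33,"dz":5,"fingers":-1},{"dx":-17,"dy":33,"dz":5,"fingers":-1},{"dx":-17,"dy":33,"dz":5,"fingers":-1},{"dx":-17,"dy":33,"dz":5,"fingers":-1},{"dx":-17,"dy":33,"dz":5,"fingers":-1},{"dx":-17,"dy":33,"dz":5,"fingers":-1},{"dx":-17,"dy":33,"dz":5,"fingers":-1},{"fingers":-1},{"fingers":-1}]'

```text
invalid input at $.series[0]: expected keys fingers, dx, dy, dz, turn
```

```bash
python3 - <<'E'
from h import *
im=shot("wrist"); s=get_state(); print(s["position"],s["ee_rot"],s["clock"],s["width"],tips_ahead)
for l,z in [("mask_mid",.111),("test_grip",.11),("station_test",.062)]:
    for r in masks_of(im,l)[:3]: print(l,round(r["p"],2),np.round(r["xy"]),r["region"].sum(),back(im,r["xy"],z).round(3))
save(im,"w1.png")
E
```

```text
[ 5.75012854e-01 -9.72642251e-06  2.42323974e-01] [ 1.04057311e-05  9.99999999e-01 -5.42085305e-06  3.07685239e-05] 0.55 0.08548577994852265 0.011
```

View pics/w1.png

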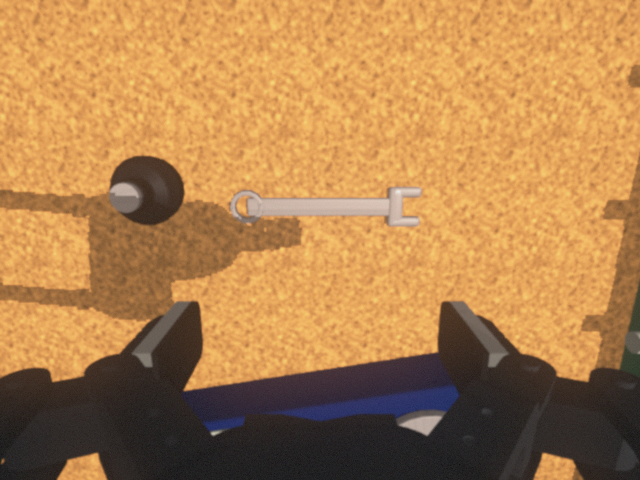

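The move was refused because every key is required in each row. This wrist view (from the start pose) shows the wrench and blower, not the knob. The camera looks toward +y, so I'll stop short of the knob in y.

Emit:
play_rows --series '[{"dx":-21,"dy":28,"dz":10,"turn":0,"fingers":-1},{"dx":-21,"dy":28,"dz":10,"turn":0,"fingers":-1},{"dx":-21,"dy":28,"dz":10,"turn":0,"fingers":-1},{"dx":-21,"dy":28,"dz":10,"turn":0,"fingers":-1},{"dx":-21,"dy":28,"dz":10,"turn":0,"fingers":-1},{"dx":-21,"dy":28,"dz":10,"turn":0,"fingers":-1},{"dx":-21,"dy":28,"dz":0,"turn":0,"fingers":-1},{"dx":0,"dy":0,"dz":0,"turn":0,"fingers":-1},{"dx":0,"dy":0,"dz":0,"turn":0,"fingers":-1}]'

```text
clock: 1.45
position: [0.4218, 0.2017, 0.3043]
ee_rot: [-0.001, 1.0, -0.002, 0.001]
contact_force: [0.9, -0.3, 0.6]
width: 0.0854
```

```bash
python3 - <<'E'
from h import *
im=shot("wrist"); s=get_state(); print(s["position"],s["ee_rot"],s["clock"],s["width"],s["qpos"])
for l,z in [("mask_mid",.111),("test_grip",.11),("station_test",.062)]:
    for r in masks_of(im,l)[:3]: print(l,round(r["p"],2),np.round(r["xy"]),r["region"].sum(),back(im,r["xy"],z).round(3))
save(im,"w2.png")
np.savez("w2.npz",**{k:np.array(v) for k,v in im.items()})
E
```

```text
[0.42157721 0.20163461 0.3042048 ] [-1.82657794e-03  9.99995120e-01 -2.51477340e-03  3.16206492e-04] 1.5 0.08540131809064305 [0.29453619 0.07883394 1.60336901 0.00332932 1.45771631 0.29919284]
mask_mid 0.87 [551.  90.] 25123 [[0.602 0.301 0.111]]
test_grip 0.89 [307. 109.] 4106 [[0.413 0.287 0.11 ]]
station_test 0.73 [351. 101.] 49731 [[0.451 0.297 0.062]]
```

View pics/w2.png

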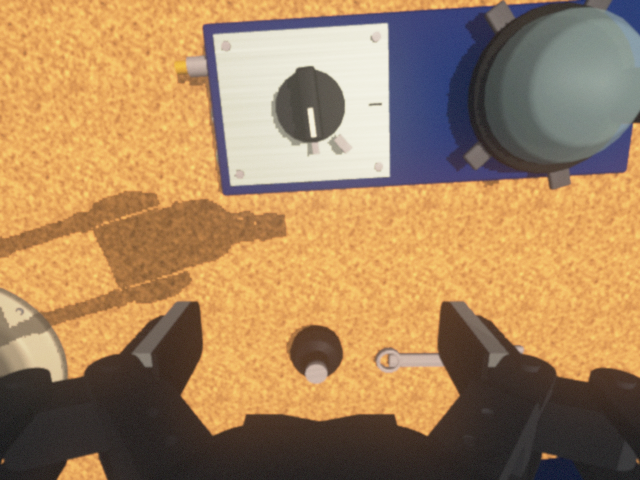

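The wrist view shows the knob disc centred near (310,105). Its bar runs from (305,67) to the white-line end at (313,138). The stop is at (341,143), the deck's open tick at (375,104), and the mask around (551,90). Everything matches the description.

```bash
python3 - <<'E'
from h import *
d=np.load("w2.npz"); im={k:d[k] for k in d.files}; im["vfov"]=float(im["vfov"])
disc=back(im,[[277,105],[345,103],[310,142]],.081); print("disc",disc.round(4), "mid x",(disc[0]+disc[1])/2)
pl=back(im,[[213,36],[388,24],[230,186],[390,177]],.063); print(pl.round(4))
for a,b in[(0,1),(2,3),(2,0),(3,1)]:
    v=pl[b]-pl[a]; print(np.degrees(np.arctan2(v[1],v[0])),np.linalg.norm(v))
print("platemid",pl.mean(0))
b=back(im,[[305,67],[313,138],[296.5,69],[315.5,68],[310,109],[314,137]],.11); print("bar",b.round(4)); v=b[1]-b[0];print(np.degrees(np.arctan2(v[1],v[0])),np.linalg.norm(v))
print("tick",back(im,[375,104],.063), "stop",back(im,[[341,143]],.082))
a=im["pixels"][30:180,220:400,::-1]; cv2.imwrite("pics/c2.png",cv2.resize(a,None,fx=4,fy=4,interpolation=cv2.INTER_CUBIC))
E
```

```text
disc [[0.3865 0.2924 0.081 ]
 [0.4444 0.2938 0.081 ]
 [0.4143 0.2617 0.081 ]] mid x [0.4154828  0.29307935 0.081     ]
[[0.3317 0.3499 0.063 ]
 [0.4814 0.3587 0.063 ]
 [0.3381 0.2216 0.063 ]
 [0.4885 0.2293 0.063 ]]
3.333887206411196 0.1499616240822443
2.9468233535107187 0.15057964737333626
92.87867112161578 0.12853701593808817
93.15404828569677 0.1295508361705547
platemid [0.40994375 0.28985907 0.063     ]
bar [[0.4117 0.3178 0.11  ]
 [0.4174 0.2653 0.11  ]
 [0.4052 0.3164 0.11  ]
 [0.4197 0.317  0.11  ]
 [0.4152 0.2873 0.11  ]
 [0.4182 0.266  0.11  ]]
-83.85200706538065 0.05279229899415234
tick [[0.47239416 0.29414262 0.063     ]] stop [[0.4412844  0.26077822 0.082     ]]
```

View pics/c2.png

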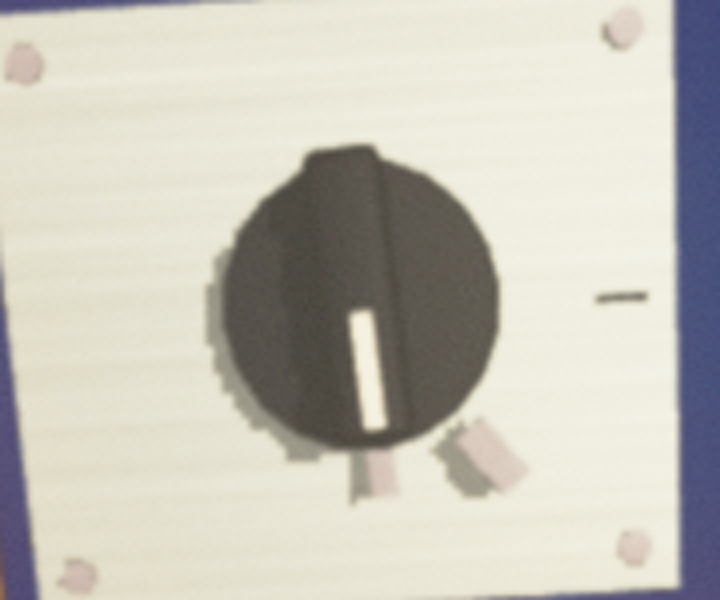

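The crop gives the disc centre at about (310.5,104.7) px, which puts the axis near (0.415, 0.2915). The station is yawed about 3° and the bar sits near -83.5°, so the turn is roughly 0.06. Moving above the knob now, with the jaws across the bar.

Emit:
play_rows --series '[{"dx":-1,"dy":18,"dz":-20,"turn":0.022,"fingers":-1},{"dx":-1,"dy":18,"dz":-20,"turn":0.022,"fingers":-1},{"dx":-2,"dy":18,"dz":-20,"turn":0.022,"fingers":-1},{"dx":-1,"dy":18,"dz":-30,"turn":0.022,"fingers":-0.4},{"dx":-1,"dy":18,"dz":-30,"turn":0.022,"fingers":-0.4},{"dx":0,"dy":0,"dz":-20,"turn":0,"fingers":-0.4},{"dx":0,"dy":0,"dz":0,"turn":0,"fingers":-0.4},{"dx":0,"dy":0,"dz":0,"turn":0,"fingers":-0.4}]' --squeeze 30

```text
clock: 2.32
position: [0.4263, 0.2851, 0.1568]
ee_rot: [0.0, 0.999, 0.044, 0.002]
contact_force: [0.5, -1.3, -0.1]
width: 0.0597
```

```bash
python3 - <<'E'
from h import *
im=shot("side"); s=get_state(); p=s["position"]; q=s["ee_rot"]; M=R.from_quat([q[1],q[2],q[3],q[0]]).as_matrix()
print(p,s["clock"],s["width"],s["contact_force"],np.degrees(np.arctan2(M[1,0],M[0,0])))
ax=np.array([.415,.2915,0]); v=np.array([np.cos(np.radians(-83.5)),np.sin(np.radians(-83.5)),0])*.028
P=[ax+[0,0,.11],ax+v+[0,0,.11],ax-v+[0,0,.11], p+M[:,2]*.011]
px=proj(im,P); c=px[0]; x0,y0=int(c[0])-70,int(c[1])-70
a=im["pixels"][y0:y0+110,x0:x0+150,::-1]; a=cv2.resize(a,None,fx=5,fy=5,interpolation=cv2.INTER_CUBIC)
for u in px: cv2.circle(a,tuple(int((u[i]-(x0,y0)[i]+.5)*5) for i in (0,1)),3,(0,0,255),-1)
cv2.imwrite("pics/s3.png",a)
E
```

```text
[0.42623714 0.2847333  0.15688468] 2.3667 0.059323061149365926 [0.92770448 0.08055009 0.73021429] 5.02040031788148
```

View pics/s3.png

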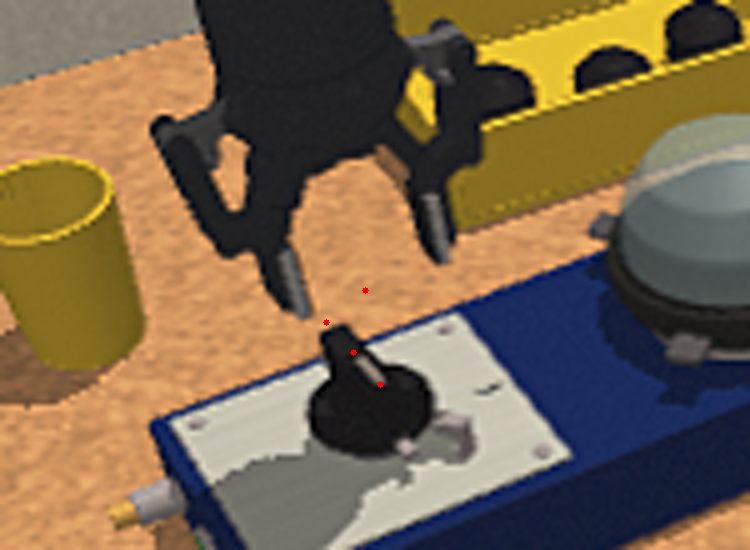

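The side view shows the projected bar points lying on the real bar (338,328 to 382,383) within about 2 mm. The gripper is a little high in x, so I'll correct that, descend and close.

Emit:
play_rows --series '[{"dx":-11,"dy":6.5,"dz":0,"turn":0.025,"fingers":-0.4},{"dx":0,"dy":0,"dz":0,"turn":0,"fingers":-0.4},{"dx":0,"dy":0,"dz":0,"turn":0,"fingers":-0.4}]'

```text
clock: 2.62
position: [0.4174, 0.2909, 0.1601]
ee_rot: [-0.0, 0.998, 0.055, 0.005]
contact_force: [-0.1, -0.8, 0.6]
width: 0.0602
```

Emit:
play_rows --series '[{"dx":-2,"dy":1,"dz":-20,"turn":0,"fingers":-0.4},{"dx":0,"dy":0,"dz":-20,"turn":0,"fingers":-0.4},{"dx":0,"dy":0,"dz":-15,"turn":0,"fingers":-0.4},{"dx":0,"dy":0,"dz":0,"turn":0,"fingers":-0.4},{"dx":0,"dy":0,"dz":0,"turn":0,"fingers":-0.4}]'

```text
clock: 3.03
position: [0.4195, 0.2937, 0.1114]
ee_rot: [-0.004, 0.998, 0.056, 0.013]
contact_force: [0.1, -0.6, 0.3]
width: 0.0596
```

Emit:
play_rows --series '[{"dx":-4,"dy":-2,"dz":-7,"turn":0,"fingers":-0.4},{"dx":0,"dy":0,"dz":-6,"turn":0,"fingers":-0.4},{"dx":0,"dy":0,"dz":0,"turn":0,"fingers":-0.4},{"dx":0,"dy":0,"dz":0,"turn":0,"fingers":-0.4}]'

```text
clock: 3.37
position: [0.4172, 0.2925, 0.1012]
ee_rot: [-0.005, 0.998, 0.055, 0.016]
contact_force: [-0.3, 0.5, -0.3]
width: 0.0599
```

Emit:
play_rows --series '[{"dx":-1,"dy":0,"dz":-2,"turn":0,"fingers":0},{"dx":0,"dy":0,"dz":0,"turn":0,"fingers":0.5},{"dx":0,"dy":0,"dz":0,"turn":0,"fingers":1},{"dx":0,"dy":0,"dz":0,"turn":0,"fingers":1},{"dx":0,"dy":0,"dz":0,"turn":0,"fingers":1},{"dx":0,"dy":0,"dz":0,"turn":0,"fingers":1}]' --squeeze 30

```text
clock: 3.87
position: [0.4141, 0.2925, 0.1002]
ee_rot: [-0.005, 0.998, 0.055, 0.014]
contact_force: [-0.7, 0.1, 2.8]
width: 0.0158
```

```bash
python3 - <<'E'
from h import *
s=get_state(); print(s["contact_force"],s["moment"],s["width"],s["position"])
im=shot("side"); a=im["pixels"][110:220,140:290,::-1]; cv2.imwrite("pics/s4.png",cv2.resize(a,None,fx=5,fy=5,interpolation=cv2.INTER_CUBIC))
E
```

```text
[-0.70239021  0.10083886  2.79097597] [-0.20247147  0.31466958  0.01443165] 0.015763056450267345 [0.41405032 0.29245193 0.10021563]
```

View pics/s4.png

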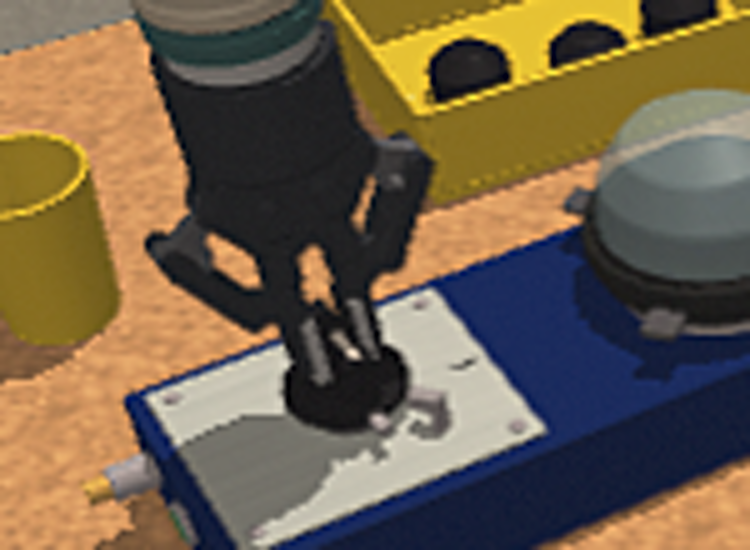

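The view shows both pads on the bar, and the width reads 15.8 mm, which matches the bar. Pushing down.

Emit:
play_rows --series '[{"dx":0,"dy":0,"dz":-4,"turn":0,"fingers":1},{"dx":0,"dy":0,"dz":-4,"turn":0,"fingers":1},{"dx":0,"dy":0,"dz":-3,"turn":0,"fingers":1},{"dx":0,"dy":0,"dz":-2,"turn":0,"fingers":1}]' --squeeze 45

```text
clock: 4.25
position: [0.4142, 0.2926, 0.0911]
ee_rot: [-0.006, 0.998, 0.055, 0.015]
contact_force: [-7.4, -4.0, 31.1]
width: 0.0149
```

The TCP has dropped 9 mm to the bottom. Turning now with a light downward bias.

Emit:
play_rows --series '[{"dx":0,"dy":0,"dz":-1,"turn":0.06,"fingers":1},{"dx":0,"dy":0,"dz":-1,"turn":0.1,"fingers":1},{"dx":0,"dy":0,"dz":-1,"turn":0.1,"fingers":1},{"dx":0,"dy":0,"dz":-1,"turn":0.1,"fingers":1}]'

```text
clock: 4.58
position: [0.4137, 0.2923, 0.0913]
ee_rot: [-0.008, 0.971, 0.24, 0.014]
contact_force: [-3.6, -2.0, 12.4]
width: 0.0149
```

```bash
cat > st.py <<'E'
from h import *
s=get_state(); q=s["ee_rot"]; M=R.from_quat([q[1],q[2],q[3],q[0]]).as_matrix()
print(s["clock"],np.round(s["position"],4),np.round(s["contact_force"],1),np.round(s["moment"],2),"yaw",np.arctan2(M[1,0],M[0,0]),"tilt",M[:,2].round(3),s["width"])
E
python3 st.py
```

```text
4.5833 [0.4137 0.2923 0.0913] [-3.6 -2.  12.4] [-0.4   0.82 -0.1 ] yaw 0.4844463955803886 tilt [ 0.023  0.023 -0.999] 0.014945654023900542
```

Emit:
play_rows --series '[{"dx":0,"dy":0,"dz":-1,"turn":0.11,"fingers":1},{"dx":0,"dy":0,"dz":-1,"turn":0.11,"fingers":1},{"dx":0,"dy":0,"dz":-1,"turn":0.11,"fingers":1},{"dx":0,"dy":0,"dz":-1,"turn":0.11,"fingers":1},{"dx":0,"dy":0,"dz":-1,"turn":0.11,"fingers":1},{"dx":0,"dy":0,"dz":-1,"turn":0.11,"fingers":1},{"dx":0,"dy":0,"dz":-1,"turn":0.11,"fingers":1},{"dx":0,"dy":0,"dz":-1,"turn":0.11,"fingers":1},{"dx":0,"dy":0,"dz":-1,"turn":0,"fingers":1}]'

```text
clock: 5.33
position: [0.4132, 0.2913, 0.0913]
ee_rot: [-0.014, 0.761, 0.648, 0.01]
contact_force: [-3.9, -0.8, 11.6]
width: 0.0148
```

```bash
python3 st.py
```

```text
5.3333 [0.4132 0.2913 0.0913] [-3.9 -0.8 11.6] [-0.35  0.64  0.03] yaw 1.411205967139264 tilt [-0.003  0.034 -0.999] 0.014842838492344008
```

Emit:
play_rows --series '[{"dx":0,"dy":0,"dz":-1,"turn":0.1,"fingers":1},{"dx":0,"dy":0,"dz":-1,"turn":0.09,"fingers":1},{"dx":0,"dy":0,"dz":0,"turn":0,"fingers":1},{"dx":0,"dy":0,"dz":0,"turn":0,"fingers":1}]'

```text
clock: 5.67
position: [0.4132, 0.2911, 0.0926]
ee_rot: [-0.014, 0.693, 0.721, 0.009]
contact_force: [-1.8, 0.0, 7.8]
width: 0.0147
```

```bash
python3 st.py
```

```text
5.6667 [0.4132 0.2911 0.0926] [-1.8  0.   7.8] [-0.22  0.47  0.02] yaw 1.6111657540219921 tilt [-0.008  0.033 -0.999] 0.01473350520327346
```

Emit:
play_rows --series '[{"dx":0,"dy":0,"dz":3,"turn":0,"fingers":1},{"dx":0,"dy":0,"dz":3,"turn":0,"fingers":1},{"dx":0,"dy":0,"dz":0,"turn":0,"fingers":0.4},{"dx":0,"dy":0,"dz":0,"turn":0,"fingers":0},{"dx":0,"dy":0,"dz":0,"turn":0,"fingers":-0.4},{"dx":0,"dy":0,"dz":0,"turn":0,"fingers":-0.4},{"dx":0,"dy":0,"dz":0,"turn":0,"fingers":-0.4}]'

```text
clock: 6.25
position: [0.4148, 0.2914, 0.0981]
ee_rot: [-0.013, 0.693, 0.721, 0.01]
contact_force: [-0.2, -0.3, -0.1]
width: 0.0594
```

Emit:
play_rows --series '[{"dx":0,"dy":0,"dz":20,"turn":0,"fingers":-0.4},{"dx":0,"dy":0,"dz":35,"turn":0,"fingers":-0.4},{"dx":0,"dy":0,"dz":35,"turn":0,"fingers":-0.4},{"dx":0,"dy":0,"dz":35,"turn":0,"fingers":-0.4},{"dx":0,"dy":0,"dz":35,"turn":0,"fingers":-0.4},{"dx":0,"dy":0,"dz":35,"turn":0,"fingers":-0.4},{"dx":30,"dy":0,"dz":10,"turn":0,"fingers":-1},{"dx":30,"dy":0,"dz":0,"turn":0,"fingers":-1},{"dx":20,"dy":0,"dz":0,"turn":0,"fingers":-1},{"dx":0,"dy":0,"dz":0,"turn":0,"fingers":-1},{"dx":0,"dy":0,"dz":0,"turn":0,"fingers":-1}]'

```text
clock: 7.17
position: [0.4932, 0.289, 0.3108]
ee_rot: [-0.014, 0.692, 0.721, 0.008]
contact_force: [-0.3, -0.0, -1.1]
width: 0.0855
```

```bash
python3 st.py; python3 - <<'E'
from h import *
im=shot("wrist"); save(im,"w5.png"); np.savez("w5.npz",**{k:np.array(v) for k,v in im.items()})
i2=shot("side"); a=i2["pixels"][110:220,140:340,::-1]; cv2.imwrite("pics/s5.png",cv2.resize(a,None,fx=4,fy=4,interpolation=cv2.INTER_CUBIC))
for r in masks_of(i2,"mask_mid")[:1]: print(r["xy"],back(i2,r["xy"],.111))
E
```

```text
7.1667 [0.4932 0.289  0.3108] [-0.3 -0.  -1.1] [-0.05 -0.02 -0.04] yaw 1.611416654099371 tilt [-0.009  0.031 -0.999] 0.08554706357631756
[282.2, 149.3] [[0.61114242 0.2885454  0.111     ]]
```

View pics/w5.png

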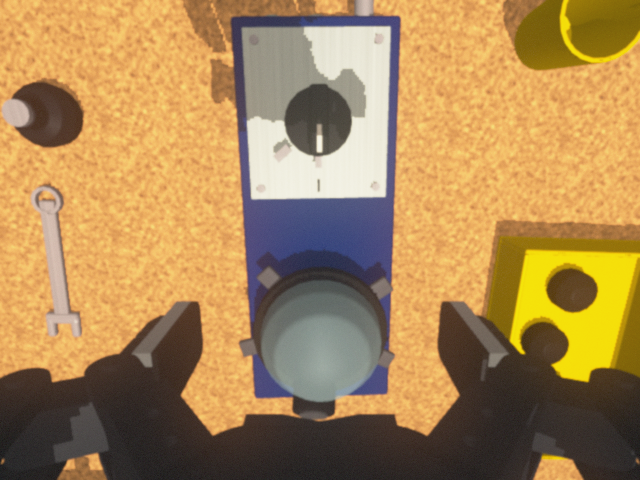

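View pics/s5.png

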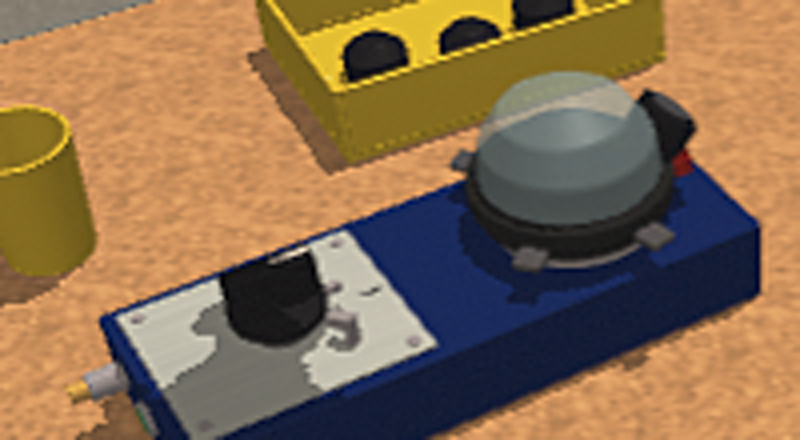

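The wrist view shows the bar's white line (319,130–153) and tooth (319,161) in line with the deck tick (318,186) and the mask (321,340), well past the stop (283,150). The side view shows the knob raised, the mask on its seat, and the robot clear.

```bash
python3 -c "from rig import *; print(sign_off())"
```

```text
the job is handed in; nothing more can be done
None
```

The masked station's air is open, and the job is handed in at about 7.3 s on the robot's clock. I gripped the black knob, pushed it down about 9 mm, turned it anticlockwise by about 1.5 rad past the stop, then eased it up and let go.

- **Bar direction:** in the last wrist picture the white line and tooth line up with the open tick and the mask. The turn worked out from the gripper's yaw is about 1.56 rad.
- **Knob height:** it looks raised in the side picture. I judged this by eye, and no joint reading was available to confirm it.
- **Mask:** it is still on its seat. The network's position for it moved by about 1–2 cm between pictures, but the earlier one was partly hidden by the gripper, and the pictures show no shift.
- **Forces:** the highest I read was about 32 N at the wrist, while bottoming the knob. It was about 1 N after release, with the arm clear.
- **Empty station:** the arm never went near its knob.

One early move call was refused for missing keys and moved nothing.

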